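# Third hand at the cup turner: hold a tumbler home on its arm

### The arm

A 7-joint arm with a two-finger parallel gripper is mounted at the origin on the work surface. World frame = base frame: x ahead of the robot, y to its left, z up, the work surface at z = 0. Lengths are in m, angles in rad, forces in N, time in s.
With the tool pointing down it reaches from about 0.4 to 0.875 m from the base axis. Payload 6.5 kg.
Tool frame: the origin (TCP) lies on the centre line of the jaws, within the pads' length; the fingertips stand 19 mm ahead of it and the grasp point (between the pads) is the TCP; z points along the fingers, y is the direction in which the jaws open and shut (so a half turn about z gives the same grasp; the last joint's range is limited). The gripper opens to 88 mm and grips with 3 to 60 N. Pads are 18 mm wide; open, the fingers measure 123 mm over their backs; the gripper's body (75 mm by 187 mm) begins 45 mm behind the grasp point.
Start: joints at [-1.392, 0.536, -0.004, 1.538, 0.003, 1.067, -0.071], TCP at [0.158, 0.631, 0.258] pointing down, gripper open.
Joint ranges: [-2.7, 2.7], [-0.37, 2.16], [-1.27, 1.26], [0.24, 2.4], [-1.31, 4.45], [0.19, 1.91], [-2.76, 2.76]. Speed limits (rad/s): [2.39, 2.39, 3.14, 3.14, 3.14, 3.14, 3.14].

### API

Orientations are given as a unit quaternion [w, x, y, z].
In Python, from rig import bot, vision, close_job, spotter gives the robot as it stands.
- The arm moves only by the tool step_arm, never from a script. Its argument "motion" is a list of rows, each an object of numbers: "wx", "wy", "wz": the turn, a rotation vector about the tool's x, y, z in rad; "x", "y", "z": the shift along the tool's x, y, z in cm; "fingers": the closure, from 0 (fully open) to 1 (shut). A call has 1 to 8 rows; each row shifts and turns the commanded pose from where the row before left it, along the tool's axes as they then stand; what a row does not reach is not made up. A row lasts 1/10 s, in which the tool goes at most 50 mm and 8.59 degrees, less where a joint would pass 70% of its speed; a pose out of reach is approached as far as the arm can. A call with a gripper value outside its range is refused whole. The fingers move at their own pace and stop on an object; the grip force is fixed at half the most. Time passes only in rows, so rows that do not move let the fingers close. It gives the time, the measured TCP pose, the force and the opening at its end, in the units of the state.
- bot.state(): the state, without advancing time (a new reading comes with each control period).
- vision.read_camera(name): name is "side" or "top" or "wrist"; returns (picture, depth): 480x640x3 uint8, red, green, blue; 480x640 float32, m along the optical axis (not along the pixel's ray), 0 where there is no reading.
- vision.camera_info(name): a dict with "fx", "fy", "cx", "cy" (pixels), "dist_coeffs" ([k1, k2, p1, p2, k3] as OpenCV has them; the pictures are not rectified), "pose" (4x4, takes a point from camera to world coordinates). Camera axes: x right, y up, looking along -z (the intrinsics and any distortion apply to the point x, -y, -z); pixel columns grow to the right and rows downward; lengths in m; the calibration is good to about 2 mm. A picture is of the moment at which its call begins: read the wrist's pose just before it. camera_info takes no time and is no camera call; for the wrist camera it gives the pose at the moment of the call.
- close_job(): hands the job in, once; it reports no verdict.
Trained networks look in the newest picture that a camera, given by its name, has taken for a name from the list of things; names that differ only in an ending like _2 or _b are one class to them, and where a whole thing is asked for, a point or a joint stands for the part that bears it (a point fixed in the world has none). Each returns a list of dicts, best first, with "p" (0 to 1); they miss things now and then, are a little off and sometimes report something else, mostly with a low value. They report only what shows in the picture. A call takes as long as a camera call.
- spotter.spot_in(camera, label): "rect" ([left, top, right, bottom] in pixels, round what is visible of it).
- spotter.masks_of(camera, label): "region" (480x640 bool, what is visible of it) and "rect" ([left, top, right, bottom] in pixels, round what is visible of it).
The state is a dict: "clock": time; "joint_pos": joint angles; "dq": joint speeds; "joint_efforts": joint torques, N m; "tool_pos": TCP position; "tcp_rot": TCP orientation; "force": force on the tool from outside, world axes, zero at the start; "ft_torque": the same for the moment, N m; "width": finger opening in m.
Only numpy, scipy, OpenCV 4.12 (cv2) and the standard library are available. Lean on these libraries where they do the work, as an engineer would, in place of code of your own. Each camera call takes 0.05 s, during which the arm holds its last target.

### The job

Take the violet tumbler out of the wooden drying rack, slide it mouth first over the black plug of the cup turner's empty arm until its rim sits flat on the sprung rim plate, and hold it pushed there with a steady force of about 10 N (stay between 5 and 15 N, and never press harder than 25 N) so that I can lock the plug inside it. Keep up that push for at least two seconds and finish while still holding and pushing the tumbler: do not let go or back off. Leave the other tumblers, the cups, the tape and the bottle where they are.

Things in the scene. Friction and masses are not known exactly. Their poses are not given: they have to be found in the camera images.
- violet_tumbler_mid (a point): the violet tumbler: rigid round cup along its x axis, 58 mm across, 160 mm long, about 0.2 kg, black closed base, steel rim at the open mouth (+x). Point on its axis at mid-length, mouth 80 mm along +x; z up at the start. It lies level in a rack bay, axis 65 mm above the table; fingers gripping across it from above have free room beside and below over the middle 90 mm
- violet_tumbler_mouth (a point): centre of the violet tumbler's open mouth, in the plane of its steel rim, same axes; wall 3 mm, bore 52 mm
- rim_plate: sprung plate of the turner's empty arm: upright white disc with blue edge, 76 mm across, axis level and 120 mm above the table. Origin: centre of the front face, which the rim must sit on; x points along the arm to the motor box, the way the tumbler is slid on and pushed. It gives back along +x, up to 10 mm, against a spring of about 2 N per mm (5 mm is 10 N)
- plug_tip (a point): centre of the tip of the fixed black plug that goes inside the tumbler, on the same axis as the rim plate, 45 mm in front of its face; 40 mm in diameter, its last 12 mm tapering to 24 mm at the tip
- turner: cup turner, black motor box on a steel foot, fixed, 340 mm wide (y), 173 mm high, its two arms side by side at y = -80 and +80 mm, 120 mm up, pointing along -x; origin at table level, midway between the arms, below their rim plates' faces; the motor box's front plate is 100 mm from there along +x. Which of the two arms is empty changes
- full_arm: the turner's other arm, already carrying a finished green tumbler (58 mm across, 160 mm long); origin on its axis, 120 mm up, x towards the motor box; the tumbler reaches from 155 mm along -x to 5 mm along +x. Leave it alone
- rack: wooden drying rack, fixed, 250 mm wide (y), 150 mm long (x), 41 mm high; origin under its centre; each of the two bays, at y = -75 and +75 mm, is a pair of round rails along x, 35 mm apart, with foot boards 28 mm high at x = -60 and +60 mm
- orange_tumbler_mid (a point): orange tumbler of the same size and attitude in the rack's other bay (its middle, x towards its mouth); leave it there
- cup_lilac: paper mixing cup with lilac resin set around a wooden stick, 67 mm in diameter, 74 mm high, stick to 115 mm; origin under its centre; a bystander
- cup_peach: the same with peach resin; a bystander
- cup_mint: the same with mint resin; a bystander
- tape_roll: roll of mint-green masking tape lying flat, 90 mm in diameter, 24 mm high; origin under its centre; a bystander
- hardener: white bottle with a yellow cap, 52 mm in diameter, 130 mm high; origin under its centre; a bystander

How it is judged:
On the way, in this order (a step that is already met when the one before it is completed fails the run):
1. the violet tumbler is lifted clear of the rack, in the gripper (height (world z) of violet_tumbler_mid above 0.1 m and contact force between the fingers and violet_tumbler above 1 N), for 0.2 s.
2. its mouth is over the plug, close to the rim plate (distance between violet_tumbler_mouth and rim_plate below 0.035 m and angle between the x axis of violet_tumbler_mid and the x axis of rim_plate, either way round below 0.12 rad).
3. its rim is pushed against the rim plate with 5 to 15 N for two seconds (contact force between violet_tumbler and rim_plate between 5 and 15 N and contact force between the fingers and violet_tumbler above 1 N), for 2 s.
At the end, for the whole second after the job is handed in: Still held by the robot, the violet tumbler sits on the empty arm: mouth within 8 mm of the rim plate's centre, axis within 4 degrees, at rest, rim pressing the plate with 5 to 15 N, fingers touching it (over 1 N); the orange tumbler within 15 mm of its place (all of step 3 and distance between violet_tumbler_mouth and rim_plate below 0.008 m and angle between the x axis of violet_tumbler_mid and the x axis of rim_plate, either way round below 0.07 rad and linear speed of violet_tumbler below 0.01 m/s and distance of orange_tumbler_mid from where it was at the start of the episode below 0.015 m); the arm keeps its last pose, push and grip.
It fails at once if the rim plate is pressed with more than 25 N (contact force between violet_tumbler and rim_plate above 25 N).
It fails at once if a bystander is pushed more than 25 mm (distance of any of orange_tumbler_mid, cup_lilac, cup_peach, cup_mint, tape_roll, hardener from where it was at the start of the episode above 0.025 m).
It fails at once if the green tumbler's arm is knocked (over 5 N) (contact force between any of the arm, the fingers, violet_tumbler and full_arm above 5 N).
It also fails if it takes over 54 s, if anything falls off the work surface, if the arm or the gripper's body presses on something with over 40 N, if the wrist force passes 120 N, or if a joint passes its speed limit or range.

## Working session

There is one attempt and no reset: what is moved stays moved. The work goes in short steps, Python scripts to look and compute and a tool call to move; the robot and the scene stay as the last step left them, time stands still between calls to the robot, and variables do not carry over. Pictures are saved under pics/ and viewed, and the job is handed in when it is done.

Besides the shell and the picture viewer there is one more tool, called after ">>>" by a JSON object that holds its "method" and its "body", one argument or row to a line. step_arm: Moves the arm, as the interface text tells. Its arguments: {"type":"object","properties":{"motion":{"type":"array","items":{"type":"object","properties":{"wx":{"type":"number"},"wy":{"type":"number"},"wz":{"type":"number"},"x":{"type":"number"},"y":{"type":"number"},"z":{"type":"number"},"fingers":{"type":"number"}}}}},"required":["motion"]}

```bash
ls; mkdir -p pics
python3 - <<'E'
from rig import bot, vision, spotter
import cv2, numpy as np
print(bot.state())
for n in ["side","top","wrist"]:
    im,d=vision.read_camera(n); cv2.imwrite(f"pics/{n}0.png",im[:,:,::-1]); np.savez(f"/tmp/{n}0.npz",im=im,d=d)
    ci=vision.camera_info(n); print(n,{k:(np.round(v,4).tolist()) for k,v in ci.items()})
E
```

```text
pics
{'clock': 0.0, 'joint_pos': array([-1.39218549,  0.5371775 , -0.00444446,  1.53880794,  0.00259816,
        1.06729005, -0.07118636]), 'dq': array([ 0.00076529,  0.00053259,  0.00039514, -0.00099468,  0.00123991,
        0.00156622, -0.00069011]), 'joint_efforts': array([-4.63941506e-04, -5.70968986e+01,  9.90550630e-01, -2.51611322e+01,
       -5.62258589e-02,  1.75711146e-02,  1.56386927e-04]), 'tool_pos': array([0.15741704, 0.63008182, 0.25685706]), 'tcp_rot': array([-4.32280823e-05,  1.22055491e-01,  9.92522924e-01, -8.37419904e-04]), 'force': array([-0.47401117,  0.62516878,  0.35766917]), 'ft_torque': array([ 0.02531828, -0.01215512, -0.03883282]), 'width': 0.08839248222388706}
side {'fx': 487.3741, 'fy': 487.3741, 'cx': 315.7941, 'cy': 237.1209, 'dist_coeffs': [-0.0978, 0.0, 0.0, 0.0, 0.0], 'pose': [[0.8914, 0.3472, -0.2914, 0.2489], [-0.4532, 0.6928, -0.561, -0.57], [0.0071, 0.6321, 0.7748, 0.9448], [0.0, 0.0, 0.0, 1.0]]}
top {'fx': 480.5424, 'fy': 480.5424, 'cx': 330.2899, 'cy': 237.0802, 'dist_coeffs': [-0.0423, 0.0, 0.0, 0.0, 0.0], 'pose': [[-0.0042, 0.9948, -0.1021, 0.4407], [-0.9999, -0.0057, -0.0144, 0.0692], [-0.0149, 0.102, 0.9947, 1.339], [0.0, 0.0, 0.0, 1.0]]}
wrist {'fx': 343.4931, 'fy': 343.4931, 'cx': 319.5938, 'cy': 241.0888, 'dist_coeffs': [-0.0513, 0.0, 0.0, 0.0, 0.0], 'pose': [[0.2427, -0.9322, -0.2684, 0.0887], [0.9701, 0.2329, 0.0683, 0.647], [-0.0012, -0.2769, 0.9609, 0.3839], [0.0, 0.0, 0.0, 1.0]]}
```

View pics/side0.png

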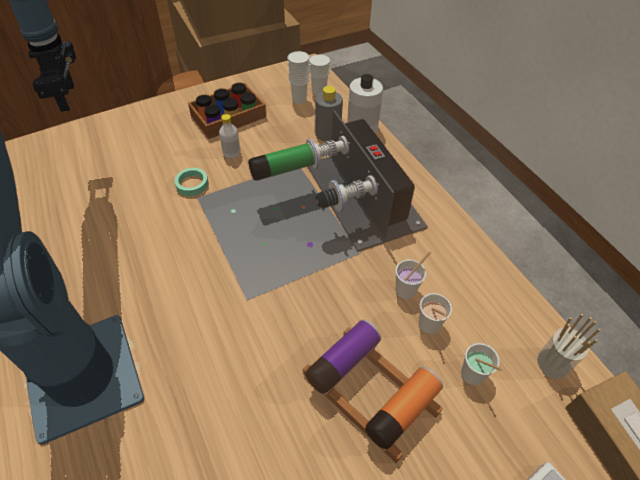

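View pics/top0.png

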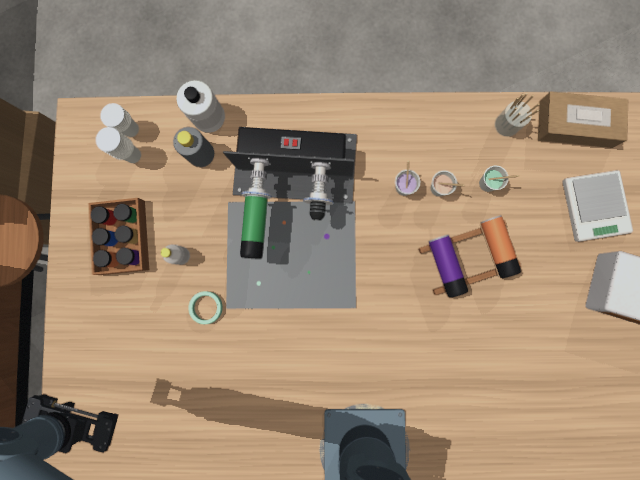

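View pics/wrist0.png

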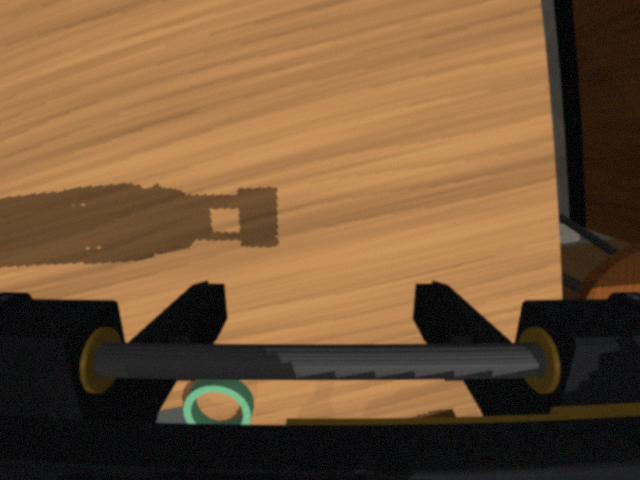

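The side and top views show the violet tumbler in the left rack bay at top (447,265), with its mouth up and away from the robot. The empty arm's plug tip is at top (318,215), and the green tumbler's arm is to its left at (255,225). Next I'll measure positions from the masks and depth.

```bash
cat > h.py <<'E'
import numpy as np, cv2
from rig import vision
def pts(name,d,mask,ci=None):
    ci=ci or vision.camera_info(name)
    v,u=np.nonzero(mask&(d>0)); z=d[v,u]
    K=np.array([[ci['fx'],0,ci['cx']],[0,ci['fy'],ci['cy']],[0,0,1]])
    n=cv2.undistortPoints(np.stack([u,v],1).astype(np.float64)[:,None],K,np.array(ci['dist_coeffs'],float))[:,0]
    P=np.stack([n[:,0]*z,-n[:,1]*z,-z,np.ones_like(z)],1)
    return (P@np.array(ci['pose']).T)[:,:3],u,v
E
python3 - <<'E'
from h import *
from rig import bot, spotter
for n in ["top","side"]:
    im,d=vision.read_camera(n); np.savez(f"/tmp/{n}.npz",im=im,d=d)
    for l in ["violet_tumbler_mid","orange_tumbler_mid","rim_plate","plug_tip","full_arm","turner","rack","cup_lilac","cup_peach","cup_mint","tape_roll","hardener"]:
        r=spotter.masks_of(n,l)
        for q in r[:2]:
            P,u,v=pts(n,d,q['region'])
            if len(P)==0: continue
            print(n,l,round(q['p'],2),np.round(q['rect']).tolist(),len(P),'med',np.round(np.median(P,0),3),'lo',np.round(np.percentile(P,2,0),3),'hi',np.round(np.percentile(P,98,0),3))
        if r: np.save(f"/tmp/m_{n}_{l}.npy",r[0]['region'])
print(bot.state()['clock'])
E
```

```text
top violet_tumbler_mid 0.59 [429.0, 234.0, 468.0, 300.0] 1386 med [ 0.492 -0.218  0.089] lo [ 0.417 -0.268  0.   ] hi [ 0.566 -0.18   0.097]
top orange_tumbler_mid 0.56 [485.0, 216.0, 522.0, 277.0] 1359 med [ 0.541 -0.358  0.089] lo [ 0.468 -0.4    0.065] hi [ 0.614 -0.32   0.097]
top rim_plate 0.57 [302.0, 194.0, 332.0, 204.0] 201 med [0.659 0.115 0.14 ] lo [0.653 0.085 0.104] hi [0.677 0.149 0.159]
top plug_tip 0.96 [302.0, 168.0, 332.0, 223.0] 820 med [0.668 0.115 0.134] lo [0.613 0.092 0.008] hi [0.743 0.145 0.156]
top plug_tip 0.28 [301.0, 194.0, 332.0, 204.0] 225 med [0.66  0.117 0.139] lo [0.653 0.084 0.006] hi [0.683 0.153 0.159]
top full_arm 0.73 [240.0, 159.0, 270.0, 260.0] 1958 med [0.618 0.277 0.141] lo [0.515 0.251 0.114] hi [0.749 0.312 0.153]
top turner 0.74 [223.0, 125.0, 358.0, 205.0] 7463 med [0.765 0.184 0.128] lo [0.688 0.027 0.003] hi [0.847 0.352 0.172]
top turner 0.73 [432.0, 235.0, 468.0, 299.0] 1248 med [ 0.492 -0.218  0.089] lo [ 0.419 -0.258  0.069] hi [ 0.565 -0.182  0.097]
top rack 0.85 [418.0, 231.0, 495.0, 293.0] 480 med [ 0.48  -0.297  0.027] lo [ 0.42
[... 2694 characters left out ...]
 0.052] lo [ 0.684 -0.249  0.005] hi [ 0.745 -0.188  0.094]
side cup_peach 0.29 [363.0, 368.0, 443.0, 449.0] 2958 med [ 0.532 -0.37   0.089] lo [ 0.462 -0.409  0.027] hi [ 0.616 -0.323  0.096]
side cup_mint 0.97 [458.0, 343.0, 499.0, 388.0] 1116 med [ 0.725 -0.358  0.051] lo [ 0.697 -0.387  0.007] hi [ 0.759 -0.328  0.092]
side cup_mint 0.29 [310.0, 111.0, 432.0, 251.0] 8179 med [0.762 0.121 0.077] lo [0.682 0.022 0.003] hi [0.864 0.34  0.172]
side tape_roll 0.71 [175.0, 167.0, 208.0, 195.0] 630 med [0.382 0.433 0.018] lo [ 0.342  0.389 -0.001] hi [0.424 0.477 0.027]
side hardener 0.59 [220.0, 111.0, 244.0, 158.0] 676 med [0.523 0.493 0.066] lo [0.503 0.481 0.004] hi [0.551 0.6   0.131]
1.45
```

```bash
cat > fit.py <<'E'
from h import *
from scipy.optimize import least_squares
def fitcyl(P,r,zc,x0,yaw0,fixz=False):
    # axis level; point (x0, y0, z), dir yaw. fit y0,z,yaw
    def f(p):
        y0,z,a=p; dx=P[:,0]-x0;dy=P[:,1]-y0
        lat=-np.sin(a)*dx+np.cos(a)*dy
        res=np.hypot(lat,P[:,2]-z)-r
        if fixz: res=np.append(res,(z-zc)*1000)
        return res
    s=least_squares(f,[np.median(P[:,1]),zc,yaw0],loss='soft_l1',f_scale=0.002)
    return s.x,np.median(np.abs(f(s.x)))
E
python3 - <<'E'
from fit import *
def get(n,l):
    z=np.load(f"/tmp/{n}.npz"); m=np.load(f"/tmp/m_{n}_{l}.npy")
    return pts(n,z['d'],m)[0]
for l,x0,y0,zmin,zc in [("violet_tumbler_mid",.492,.3,.05,.065),("orange_tumbler_mid",.54,.3,.05,.065),("full_arm",.58,0,.1,.12)]:
    PP=[get("top",l),get("side",l)]
    for nm,P in [("top",PP[0]),("side",PP[1]),("both",np.vstack(PP))]:
        P=P[P[:,2]>zmin]
        if l=="full_arm": P=P[P[:,0]<0.65]
        for fz in (0,1):
            (y,z,a),e=fitcyl(P,.029,zc,x0,.3 if y0 else 0,fz)
            t=(P[:,0]-x0)*np.cos(a)+(P[:,1]-y)*np.sin(a)
            lo,hi=np.percentile(t,[.5,99.5])
            m=(lo+hi)/2
            print(l,nm,fz,'y',round(y,4),'z',round(z,4),'yaw',round(a,4),'err',round(e,4),'ext',round(lo,4),round(hi,4),'mid',np.round([x0+m*np.cos(a),y+m*np.sin(a)],4))
# plug & plate
P=np.vstack([get("top","plug_tip")])
for n in ["top","side"]:
    z=np.load(f"/tmp/{n}.npz"); P,u,v=pts(n,z['d'],np.ones((480,640),bool))
    s=(P[:,0]>.60)&(P[:,0]<.65)&(P[:,1]>.07)&(P[:,1]<.16)&(P[:,2]>.09)&(P[:,2]<.17)
    Q=P[s]; k=(Q[:,0]>.626)&(Q[:,0]<.642); 
    print(n,len(Q),'tip x',np.percentile(Q[:,0],[0,1,5]),'body',k.sum())
    for fz in (0,1):
        def f(p):
            r=np.hypot(Q[k][:,1]-p[0],Q[k][:,2]-p[1])-.020
            return np.append(r,(p[1]-.12)*1000) if fz else r
        so=least_squares(f,[.115,.12],loss='soft_l1',f_scale=.002); print('plug y,z',so.x,np.median(abs(f(so.x))))
    # plate front: points with radius 24..37
    R=np.hypot(P[:,1]-so.x[0],P[:,2]-.12); s=(P[:,0]>.63)&(P[:,0]<.70)&(R>.026)&(R<.036)
    print('plate front x hist',np.histogram(P[s][:,0],bins=np.arange(.64,.70,.003)))
    R=np.hypot(P[:,1]-so.x[0],P[:,2]-.12); s=(P[:,0]>.64)&(P[:,0]<.68)&(R>.034)&(R<.042); print('edge',np.percentile(P[s],[2,50,98],axis=0).round(4).tolist())
E
```

```text
violet_tumbler_mid top 0 y -0.2239 z 0.0643 yaw 0.3034 err 0.0014 ext -0.0767 0.079 mid [ 0.4931 -0.2236]
violet_tumbler_mid top 1 y -0.224 z 0.065 yaw 0.3029 err 0.0014 ext -0.0766 0.079 mid [ 0.4931 -0.2237]
violet_tumbler_mid side 0 y -0.2231 z 0.0648 yaw 0.305 err 0.0009 ext -0.0812 0.0791 mid [ 0.491  -0.2234]
violet_tumbler_mid side 1 y -0.223 z 0.065 yaw 0.3049 err 0.0009 ext -0.0812 0.0791 mid [ 0.491  -0.2234]
violet_tumbler_mid both 0 y -0.2234 z 0.0646 yaw 0.3045 err 0.001 ext -0.0809 0.0792 mid [ 0.4912 -0.2236]
violet_tumbler_mid both 1 y -0.2233 z 0.065 yaw 0.3045 err 0.0011 ext -0.0809 0.0791 mid [ 0.4911 -0.2236]
orange_tumbler_mid top 0 y -0.3666 z 0.0646 yaw 0.3233 err 0.0013 ext -0.0735 0.082 mid [ 0.544  -0.3653]
orange_tumbler_mid top 1 y -0.3667 z 0.065 yaw 0.3236 err 0.0013 ext -0.0735 0.082 mid [ 0.544  -0.3654]
orange_tumbler_mid side 0 y -0.3654 z 0.0648 yaw 0.3093 err 0.0009 ext -0.0788 0.0808 mid [ 0.5409 -0.3651]
orange_tumbler_mid side 1 y -0.3654 z 0.065 yaw 0.3093 err 0.0009 ext -0.0788 0.0808 mid [ 0.5409 -0.3651]
orange_tumbler_mid both 0 y -0.3658 z
[... 1090 characters left out ...]
       0.667, 0.67 , 0.673, 0.676, 0.679, 0.682, 0.685, 0.688, 0.691,
       0.694, 0.697]))
edge [[0.653, 0.082, 0.1002], [0.6579, 0.1141, 0.1505], [0.6622, 0.1533, 0.1598]]
side 315 tip x [0.60770249 0.60813683 0.60974462] body 114
plug y,z [0.12029733 0.11950516] 0.001049227720792554
plug y,z [0.12042102 0.11999998] 0.0010254037302204443
plate front x hist (array([ 0,  0,  0,  5, 51, 30,  5,  0,  0,  2,  2,  1,  0,  0,  0,  0,  0,
        0,  0]), array([0.64 , 0.643, 0.646, 0.649, 0.652, 0.655, 0.658, 0.661, 0.664,
       0.667, 0.67 , 0.673, 0.676, 0.679, 0.682, 0.685, 0.688, 0.691,
       0.694, 0.697]))
edge [[0.6508, 0.0801, 0.086], [0.6551, 0.0959, 0.1418], [0.6595, 0.1546, 0.1593]]
```

Run:
```python
import cv2
a=cv2.imread('pics/top0.png')[120:280,220:380]; b=cv2.imread('pics/side0.png')[120:270,240:400]
import numpy as np
cv2.imwrite('pics/crop1.png',np.hstack([cv2.resize(a,(400,400),interpolation=2),cv2.resize(b,(400,400),interpolation=2)]))
```

```text
(no output)
```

View pics/crop1.png

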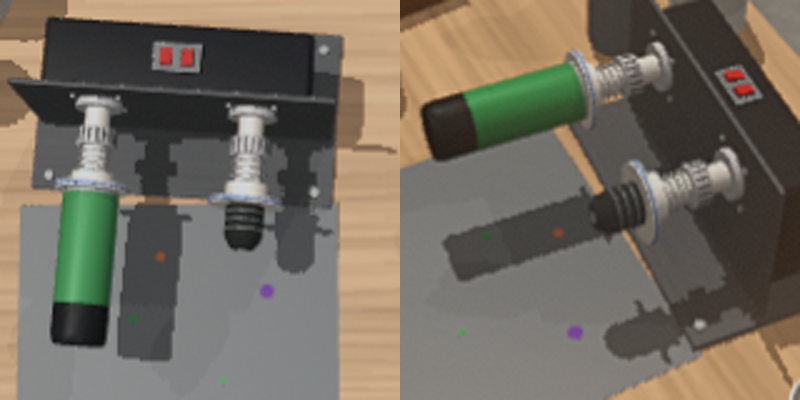

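The fits agree:

| Item | Position (m) | Yaw (rad) | Notes |
|---|---|---|---|
| Violet tumbler, middle | (0.4915, -0.2236, 0.065) | 0.305 | Mouth faces away from the robot |
| Empty arm axis | y = 0.119 at the plate, x ≈ 0.656 | -0.08 | Matches the green arm shifted by 160 mm |

I'll approach by translating first.

>>> {"method": "step_arm", "body": {
  "motion": [
    {"x": -3.1, "y": -2.5, "fingers": 0},
    {"x": -3.1, "y": -2.5},
    {"x": -3.1, "y": -2.5},
    {"x": -3.1, "y": -2.5},
    {"x": -3.1, "y": -2.5},
    {"x": -3.1, "y": -2.5},
    {"x": -3.1, "y": -2.5},
    {"x": -3.1, "y": -2.5}
  ]
}}

```text
schema error: expected keys wx, wy, wz, x, y, z, fingers
```

>>> {"method": "step_arm", "body": {
  "motion": [
    {"x": -3.1, "y": -2.5},
    {"x": -3.1, "y": -2.5},
    {"x": -3.1, "y": -2.5},
    {"x": -3.1, "y": -2.5},
    {"wz": 0.1},
    {"wz": 0.14},
    {"wz": 0.14},
    {"wz": 0.14}
  ]
}}

```text
schema error: expected keys wx, wy, wz, x, y, z, fingers
```

```bash
cat > go.py <<'E'
import sys, numpy as np
from rig import bot
from scipy.spatial.transform import Rotation as R
def info():
    s=bot.state(); q=s['tcp_rot']; r=R.from_quat([q[1],q[2],q[3],q[0]]); return s,r
def target(pos,yaw):  # tool x along yaw, z down
    s,r=info(); c,n=np.cos(yaw),np.sin(yaw)
    Rt=R.from_matrix(np.array([[c,n,0],[n,-c,0],[0,0,-1]]).T)
    print('clock',s['clock'],'pos',s['tool_pos'].round(4),'F',s['force'].round(2),'T',s['ft_torque'].round(2),'w',round(s['width'],4),'q',s['joint_pos'].round(2))
    print('shift tool cm',(r.inv().apply(np.array(pos)-s['tool_pos'])*100).round(2),'turn tool',(r.inv()*Rt).as_rotvec().round(4),
      'shift in target axes',(Rt.inv().apply(np.array(pos)-s['tool_pos'])*100).round(2))
if __name__=="__main__":
    a=list(map(float,sys.argv[1:])); target(a[:3],a[3])
E
python3 go.py .4915 -.2236 .2 .305
```

```text
clock 1.45 pos [0.1575 0.6306 0.2577] F [-1.59  0.3  -0.18] T [-0.01  0.02  0.01] w 0.0879 q [-1.39  0.54 -0.    1.54  0.    1.07 -0.07]
shift tool cm [-53.1  -74.78   5.77] turn tool [ 0.     -0.      2.5918] shift in target axes [ 6.2  91.51  5.77]
```

All keys are required in every row.

>>> {"method": "step_arm", "body": {
  "motion": [
    {"x": -3.1, "y": -2.5, "z": 0, "wx": 0, "wy": 0, "wz": 0, "fingers": 0},
    {"x": -3.1, "y": -2.5, "z": 0, "wx": 0, "wy": 0, "wz": 0, "fingers": 0},
    {"x": -3.1, "y": -2.5, "z": 0, "wx": 0, "wy": 0, "wz": 0, "fingers": 0},
    {"x": -3.1, "y": -2.5, "z": 0, "wx": 0, "wy": 0, "wz": 0, "fingers": 0},
    {"x": -3.1, "y": -2.5, "z": 0, "wx": 0, "wy": 0, "wz": 0, "fingers": 0},
    {"x": -3.1, "y": -2.5, "z": 0, "wx": 0, "wy": 0, "wz": 0, "fingers": 0},
    {"x": -3.1, "y": -2.5, "z": 0, "wx": 0, "wy": 0, "wz": 0, "fingers": 0},
    {"x": -3.1, "y": -2.5, "z": 0, "wx": 0, "wy": 0, "wz": 0, "fingers": 0}
  ]
}}

```text
clock: 2.25
tool_pos: [0.3505, 0.3752, 0.258]
tcp_rot: [0.0, 0.122, 0.993, 0.0]
force: [1.2, 0.3, -0.1]
width: 0.0881
```

>>> {"method": "step_arm", "body": {
  "motion": [
    {"x": -3.1, "y": -2.5, "z": 0, "wx": 0, "wy": 0, "wz": 0, "fingers": 0},
    {"x": -3.1, "y": -2.5, "z": 0, "wx": 0, "wy": 0, "wz": 0, "fingers": 0},
    {"x": -3.1, "y": -2.5, "z": 0, "wx": 0, "wy": 0, "wz": 0, "fingers": 0},
    {"x": 0, "y": 0, "z": 0, "wx": 0, "wy": 0, "wz": 0.14, "fingers": 0},
    {"x": 0, "y": 0, "z": 0, "wx": 0, "wy": 0, "wz": 0.14, "fingers": 0},
    {"x": 0, "y": 0, "z": 0, "wx": 0, "wy": 0, "wz": 0.14, "fingers": 0},
    {"x": 0, "y": 0, "z": 0, "wx": 0, "wy": 0, "wz": 0.14, "fingers": 0},
    {"x": 0, "y": 0, "z": 0, "wx": 0, "wy": 0, "wz": 0.14, "fingers": 0}
  ]
}}

```text
clock: 3.05
tool_pos: [0.4218, 0.2812, 0.2579]
tcp_rot: [0.0, 0.458, 0.889, 0.0]
force: [-0.3, -0.7, -0.3]
width: 0.0881
```

>>> {"method": "step_arm", "body": {
  "motion": [
    {"x": 0, "y": 0, "z": 0, "wx": 0, "wy": 0, "wz": 0.14, "fingers": 0},
    {"x": 0, "y": 0, "z": 0, "wx": 0, "wy": 0, "wz": 0.14, "fingers": 0},
    {"x": 0, "y": 0, "z": 0, "wx": 0, "wy": 0, "wz": 0.14, "fingers": 0},
    {"x": 0, "y": 0, "z": 0, "wx": 0, "wy": 0, "wz": 0.14, "fingers": 0},
    {"x": 0, "y": 0, "z": 0, "wx": 0, "wy": 0, "wz": 0.14, "fingers": 0},
    {"x": 0, "y": 0, "z": 0, "wx": 0, "wy": 0, "wz": 0.14, "fingers": 0},
    {"x": 0, "y": 0, "z": 0, "wx": 0, "wy": 0, "wz": 0.14, "fingers": 0},
    {"x": 0, "y": 0, "z": 0, "wx": 0, "wy": 0, "wz": 0, "fingers": 0}
  ]
}}

```text
clock: 3.85
tool_pos: [0.4217, 0.2813, 0.2578]
tcp_rot: [0.0, 0.821, 0.571, 0.0]
force: [0.2, -0.1, 0.4]
width: 0.0882
```

```bash
python3 go.py .4915 -.2236 .2 .305
```

```text
clock 3.85 pos [0.4217 0.2813 0.2578] F [ 0.15 -0.13  0.39] T [-0.09  0.07 -0.01] w 0.0882 q [-1.04  0.31  0.44  1.93 -0.16  0.93 -0.87]
shift tool cm [-44.92  24.09   5.78] turn tool [ 2.000e-04 -2.000e-04  9.108e-01] shift in target axes [-8.51 50.26  5.78]
```

>>> {"method": "step_arm", "body": {
  "motion": [
    {"x": -4.1, "y": 2.2, "z": 0, "wx": 0, "wy": 0, "wz": 0, "fingers": 0},
    {"x": -4.1, "y": 2.2, "z": 0, "wx": 0, "wy": 0, "wz": 0, "fingers": 0},
    {"x": -4.1, "y": 2.2, "z": 0, "wx": 0, "wy": 0, "wz": 0, "fingers": 0},
    {"x": -4.1, "y": 2.2, "z": 0, "wx": 0, "wy": 0, "wz": 0, "fingers": 0},
    {"x": -4.1, "y": 2.2, "z": 0, "wx": 0, "wy": 0, "wz": 0, "fingers": 0},
    {"x": -4.1, "y": 2.2, "z": 0, "wx": 0, "wy": 0, "wz": 0, "fingers": 0},
    {"x": -4.1, "y": 2.2, "z": 0, "wx": 0, "wy": 0, "wz": 0, "fingers": 0},
    {"x": -4.1, "y": 2.2, "z": 0, "wx": 0, "wy": 0, "wz": 0, "fingers": 0}
  ]
}}

```text
clock: 4.65
tool_pos: [0.4732, -0.0892, 0.258]
tcp_rot: [0.0, 0.819, 0.574, 0.0]
force: [0.5, -0.1, -0.3]
width: 0.0876
```

>>> {"method": "step_arm", "body": {
  "motion": [
    {"x": 0, "y": 0, "z": 0, "wx": 0, "wy": 0, "wz": 0.14, "fingers": 0},
    {"x": 0, "y": 0, "z": 0, "wx": 0, "wy": 0, "wz": 0.14, "fingers": 0},
    {"x": 0, "y": 0, "z": 0, "wx": 0, "wy": 0, "wz": 0.14, "fingers": 0},
    {"x": 0, "y": 0, "z": 0, "wx": 0, "wy": 0, "wz": 0.14, "fingers": 0},
    {"x": 0, "y": 0, "z": 0, "wx": 0, "wy": 0, "wz": 0.14, "fingers": 0},
    {"x": 0, "y": 0, "z": 0, "wx": 0, "wy": 0, "wz": 0.14, "fingers": 0},
    {"x": 0, "y": 0, "z": 0, "wx": 0, "wy": 0, "wz": 0.07, "fingers": 0},
    {"x": 0, "y": 0, "z": 0, "wx": 0, "wy": 0, "wz": 0, "fingers": 0}
  ]
}}

```text
clock: 5.45
tool_pos: [0.4732, -0.0874, 0.2577]
tcp_rot: [0.0, 0.988, 0.154, 0.0]
force: [-0.2, -1.2, 0.3]
width: 0.0881
```

```bash
python3 go.py .4915 -.2236 .2 .305
```

```text
clock 5.45 pos [ 0.4732 -0.0874  0.2577] F [-0.22 -1.16  0.26] T [-0.01  0.16  0.03] w 0.0881 q [-0.6   0.32  0.83  2.01 -0.3   0.93 -0.87]
shift tool cm [-2.41 13.53  5.78] turn tool [0.0001 0.     0.005 ] shift in target axes [-2.34 13.54  5.77]
```

>>> {"method": "step_arm", "body": {
  "motion": [
    {"x": -0.6, "y": 3.4, "z": 0, "wx": 0, "wy": 0, "wz": 0, "fingers": 0},
    {"x": -0.6, "y": 3.4, "z": 0, "wx": 0, "wy": 0, "wz": 0, "fingers": 0},
    {"x": -0.6, "y": 3.4, "z": 0, "wx": 0, "wy": 0, "wz": 0, "fingers": 0},
    {"x": -0.6, "y": 3.3, "z": 0, "wx": 0, "wy": 0, "wz": 0.005, "fingers": 0},
    {"x": 0, "y": 0, "z": 2.9, "wx": 0, "wy": 0, "wz": 0, "fingers": 0},
    {"x": 0, "y": 0, "z": 2.9, "wx": 0, "wy": 0, "wz": 0, "fingers": 0},
    {"x": 0, "y": 0, "z": 0, "wx": 0, "wy": 0, "wz": 0, "fingers": 0}
  ]
}}

```text
clock: 6.15
tool_pos: [0.4889, -0.2225, 0.1968]
tcp_rot: [-0.002, 0.988, 0.152, -0.003]
force: [0.4, 0.1, 0.4]
width: 0.088
```

```bash
python3 go.py .4915 -.2236 .065 .305
python3 - <<'E'
from fit import *
from rig import spotter,bot
im,d=vision.read_camera("wrist"); cv2.imwrite("pics/w1.png",im[:,:,::-1])
for q in spotter.masks_of("wrist","violet_tumbler_mid")[:2]:
    P,u,v=pts("wrist",d,q['region']); print(q['p'],q['rect'],len(P)); P=P[(P[:,2]>.06)&(P[:,2]<.1)]
    if len(P)>50:
        for fz in(0,1):
            (y,z,a),e=fitcyl(P,.029,.065,.4915,.3,fz); t=(P[:,0]-.4915)*np.cos(a)+(P[:,1]-y)*np.sin(a)
            print(y,z,a,e,np.percentile(t,[.5,99.5]))
E
```

```text
clock 6.15 pos [ 0.4889 -0.2225  0.1968] F [0.4  0.14 0.43] T [0.   0.15 0.07] w 0.088 q [-0.22  0.53  0.75  1.92 -0.46  0.88 -0.5 ]
shift tool cm [ 0.28  0.23 13.18] turn tool [-0.0038  0.0049  0.0005] shift in target axes [ 0.21  0.18 13.18]
0.79 [283.1, 123.2, 360.0, 339.9] 15831
-0.22618493308151488 0.06818182290186364 0.30732534483015694 0.00035750509423863874 [-0.07320684  0.08285351]
-0.2261829225652245 0.06798111175276528 0.30731999945461325 0.00037808752045762235 [-0.07320743  0.08285281]
```

View pics/w1.png

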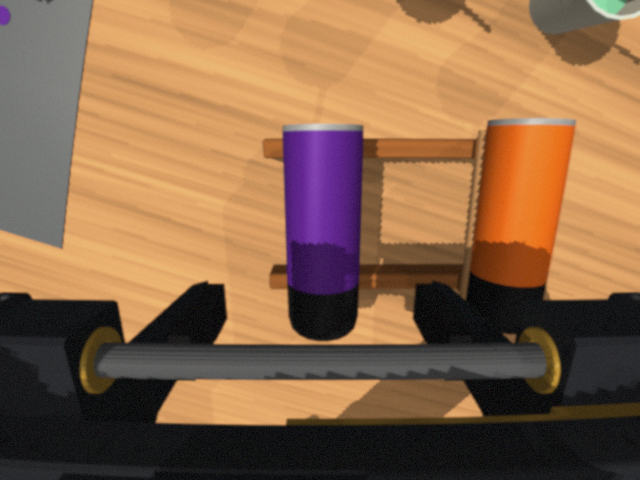

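The wrist picture shows the violet tumbler at (322,230), centred between the open jaws. Orange is at (525,220) with room beside it. The wrist measurement agrees to about 3 mm, so I'll descend. Target y is -0.2245.

>>> {"method": "step_arm", "body": {
  "motion": [
    {"x": 0.3, "y": 0.3, "z": 3, "wx": -0.004, "wy": 0.005, "wz": 0, "fingers": 0},
    {"x": 0, "y": 0, "z": 3, "wx": 0, "wy": 0, "wz": 0, "fingers": 0},
    {"x": 0, "y": 0, "z": 3, "wx": 0, "wy": 0, "wz": 0, "fingers": 0},
    {"x": 0, "y": 0, "z": 2, "wx": 0, "wy": 0, "wz": 0, "fingers": 0},
    {"x": 0, "y": 0, "z": 0, "wx": 0, "wy": 0, "wz": 0, "fingers": 0},
    {"x": 0, "y": 0, "z": 0, "wx": 0, "wy": 0, "wz": 0, "fingers": 0}
  ]
}}

```text
clock: 6.85
tool_pos: [0.4963, -0.226, 0.0913]
tcp_rot: [0.002, 0.989, 0.151, 0.004]
force: [-0.2, 0.2, 0.5]
width: 0.088
```

```bash
python3 go.py .4915 -.2245 .065 .305
```

```text
clock 6.85 pos [ 0.4963 -0.226   0.0913] F [-0.15  0.22  0.46] T [-0.06  0.14 -0.04] w 0.088 q [-0.11  0.69  0.61  1.96 -0.62  0.68 -0.38]
shift tool cm [-0.43 -0.3   2.62] turn tool [ 0.0052 -0.0066 -0.002 ] shift in target axes [-0.42 -0.29  2.63]
```

>>> {"method": "step_arm", "body": {
  "motion": [
    {"x": -0.4, "y": -0.2, "z": 1.3, "wx": 0.005, "wy": -0.006, "wz": 0, "fingers": 0},
    {"x": 0, "y": 0, "z": 1.3, "wx": 0, "wy": 0, "wz": 0, "fingers": 0},
    {"x": 0, "y": 0, "z": 0, "wx": 0, "wy": 0, "wz": 0, "fingers": 0},
    {"x": 0, "y": 0, "z": 0, "wx": 0, "wy": 0, "wz": 0, "fingers": 0}
  ]
}}

```text
clock: 7.25
tool_pos: [0.4907, -0.2249, 0.0635]
tcp_rot: [-0.001, 0.989, 0.15, -0.001]
force: [-0.7, -0.2, 0.4]
width: 0.088
```

```bash
python3 go.py .4915 -.2245 .065 .305
```

```text
clock 7.25 pos [ 0.4907 -0.2249  0.0635] F [-0.68 -0.23  0.41] T [-0.09  0.13  0.03] w 0.088 q [-0.08  0.73  0.57  1.97 -0.65  0.64 -0.35]
shift tool cm [ 0.09 -0.01 -0.15] turn tool [-0.0014  0.0015 -0.0031] shift in target axes [ 0.09 -0.01 -0.15]
```

Well aligned. Closing, then lifting.

>>> {"method": "step_arm", "body": {
  "motion": [
    {"x": 0, "y": 0, "z": -0.1, "wx": 0, "wy": 0, "wz": 0, "fingers": 1},
    {"x": 0, "y": 0, "z": 0, "wx": 0, "wy": 0, "wz": 0, "fingers": 1},
    {"x": 0, "y": 0, "z": 0, "wx": 0, "wy": 0, "wz": 0, "fingers": 1},
    {"x": 0, "y": 0, "z": 0, "wx": 0, "wy": 0, "wz": 0, "fingers": 1},
    {"x": 0, "y": 0, "z": 0, "wx": 0, "wy": 0, "wz": 0, "fingers": 1},
    {"x": 0, "y": 0, "z": 0, "wx": 0, "wy": 0, "wz": 0, "fingers": 1},
    {"x": 0, "y": 0, "z": 0, "wx": 0, "wy": 0, "wz": 0, "fingers": 1},
    {"x": 0, "y": 0, "z": 0, "wx": 0, "wy": 0, "wz": 0, "fingers": 1}
  ]
}}

```text
clock: 8.05
tool_pos: [0.4907, -0.2238, 0.0648]
tcp_rot: [-0.001, 0.989, 0.151, -0.001]
force: [-1.9, 4.3, 5.7]
width: 0.0578
```

>>> {"method": "step_arm", "body": {
  "motion": [
    {"x": 0, "y": 0, "z": -1, "wx": 0, "wy": 0, "wz": 0, "fingers": 1},
    {"x": 0, "y": 0, "z": -2, "wx": 0, "wy": 0, "wz": 0, "fingers": 1},
    {"x": 0, "y": 0, "z": -2, "wx": 0, "wy": 0, "wz": 0, "fingers": 1},
    {"x": 0, "y": 0, "z": -2, "wx": 0, "wy": 0, "wz": 0, "fingers": 1},
    {"x": 0, "y": 0, "z": -2, "wx": 0, "wy": 0, "wz": 0, "fingers": 1},
    {"x": 0, "y": 0, "z": -1, "wx": 0, "wy": 0, "wz": 0, "fingers": 1},
    {"x": 0, "y": 0, "z": 0, "wx": 0, "wy": 0, "wz": 0, "fingers": 1},
    {"x": 0, "y": 0, "z": 0, "wx": 0, "wy": 0, "wz": 0, "fingers": 1}
  ]
}}

```text
clock: 8.85
tool_pos: [0.4908, -0.2248, 0.1643]
tcp_rot: [-0.0, 0.989, 0.15, -0.001]
force: [-0.2, -0.1, -2.7]
width: 0.0575
```

```bash
python3 go.py .46 .135 .16 -.08
```

```text
clock 8.85 pos [ 0.4908 -0.2248  0.1643] F [-0.19 -0.09 -2.67] T [-0.03  0.09  0.02] w 0.0575 q [-0.19  0.58  0.71  1.94 -0.51  0.82 -0.46]
shift tool cm [  7.76 -35.27   0.46] turn tool [-0.0008  0.0014  0.3819] shift in target axes [ -5.95 -35.62   0.43]
```

Lifted and held (about 2.7 N of weight, width 57.5 mm). Carrying it to about 35 mm in front of the plug, still high.

>>> {"method": "step_arm", "body": {
  "motion": [
    {"x": 1.4, "y": -4.2, "z": 0, "wx": 0, "wy": 0, "wz": 0, "fingers": 1},
    {"x": 1.4, "y": -4.2, "z": 0, "wx": 0, "wy": 0, "wz": 0, "fingers": 1},
    {"x": 1.4, "y": -4.2, "z": 0, "wx": 0, "wy": 0, "wz": 0, "fingers": 1},
    {"x": 1.4, "y": -4.2, "z": 0, "wx": 0, "wy": 0, "wz": 0, "fingers": 1},
    {"x": 1.4, "y": -4.2, "z": 0, "wx": 0, "wy": 0, "wz": 0, "fingers": 1},
    {"x": 1.4, "y": -4.2, "z": 0, "wx": 0, "wy": 0, "wz": 0, "fingers": 1},
    {"x": 1.4, "y": -4.2, "z": 0, "wx": 0, "wy": 0, "wz": 0, "fingers": 1},
    {"x": 1.4, "y": -4.2, "z": 0, "wx": 0, "wy": 0, "wz": 0, "fingers": 1}
  ]
}}

```text
clock: 9.65
tool_pos: [0.4973, 0.1308, 0.164]
tcp_rot: [-0.0, 0.989, 0.15, -0.001]
force: [1.1, 0.1, -1.1]
width: 0.0575
```

>>> {"method": "step_arm", "body": {
  "motion": [
    {"x": 0, "y": 0, "z": 0, "wx": 0, "wy": 0, "wz": 0.1, "fingers": 1},
    {"x": 0, "y": 0, "z": 0, "wx": 0, "wy": 0, "wz": 0.1, "fingers": 1},
    {"x": 0, "y": 0, "z": 0, "wx": 0, "wy": 0, "wz": 0.1, "fingers": 1},
    {"x": 0, "y": 0, "z": 0, "wx": 0, "wy": 0, "wz": 0.08, "fingers": 1},
    {"x": 0, "y": 0, "z": 0, "wx": 0, "wy": 0, "wz": 0, "fingers": 1},
    {"x": 0, "y": 0, "z": 0, "wx": 0, "wy": 0, "wz": 0, "fingers": 1}
  ]
}}

```text
clock: 10.25
tool_pos: [0.4977, 0.129, 0.1642]
tcp_rot: [0.0, 0.999, -0.038, -0.001]
force: [-0.4, -0.1, -1.8]
width: 0.0577
```

```bash
python3 go.py .4955 .1317 .12 -.08;  python3 - <<'E'
from fit import *
from rig import spotter,bot
np_=[]
for n in ["top","side"]:
    im,d=vision.read_camera(n); cv2.imwrite(f"pics/{n}2.png",im[:,:,::-1])
    q=spotter.masks_of(n,"violet_tumbler_mid")[0]; print(n,q['p'],q['rect'])
    P,u,v=pts(n,d,q['region']); P=P[(P[:,2]>.15)]
    # exclude gripper: color violet only
    c=im[v[:],u[:]] if 0 else None
    (y,z,a),e=fitcyl(P,.029,.164,.5,-.08); t=(P[:,0]-.5)*np.cos(a)+(P[:,1]-y)*np.sin(a)
    print(len(P),y,z,a,e,np.percentile(t,[.5,99.5]))
E
```

```text
clock 10.25 pos [0.4977 0.129  0.1642] F [-0.38 -0.14 -1.83] T [0.02 0.13 0.  ] w 0.0577 q [-0.97  0.58  0.83  2.   -0.59  0.82 -1.44]
shift tool cm [-0.23 -0.26  4.42] turn tool [0.0004 0.0022 0.004 ] shift in target axes [-0.24 -0.26  4.42]
top 0.61 [484.1, 215.8, 522.5, 280.0]
  return _methods._mean(a, axis=axis, dtype=dtype,
  ret = ret.dtype.type(ret / rcount)
Traceback (most recent call last):
  File "fit.py", line 11, in fitcyl
    s=least_squares(f,[np.median(P[:,1]),zc,yaw0],loss='soft_l1',f_scale=0.002)
ValueError: Initial guess is outside of provided bounds
```

View pics/top2.png

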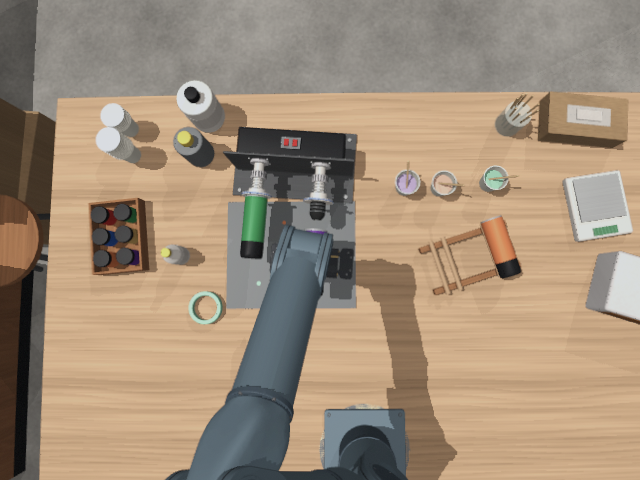

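The top view is mostly blocked by the arm, with only the tumbler's mouth showing at (317,231). The orange tumbler still sits in the rack. I'll lower to axis height, then look with the side and wrist cameras.

>>> {"method": "step_arm", "body": {
  "motion": [
    {"x": -0.2, "y": -0.2, "z": 1.5, "wx": 0, "wy": 0, "wz": 0.003, "fingers": 1},
    {"x": 0, "y": 0, "z": 1.5, "wx": 0, "wy": 0, "wz": 0, "fingers": 1},
    {"x": 0, "y": 0, "z": 1.4, "wx": 0, "wy": 0, "wz": 0, "fingers": 1},
    {"x": 0, "y": 0, "z": 0, "wx": 0, "wy": 0, "wz": 0, "fingers": 1},
    {"x": 0, "y": 0, "z": 0, "wx": 0, "wy": 0, "wz": 0, "fingers": 1}
  ]
}}

```text
clock: 10.85
tool_pos: [0.496, 0.1309, 0.1204]
tcp_rot: [0.0, 0.999, -0.041, -0.001]
force: [0.3, -0.8, -1.6]
width: 0.0574
```

```bash
python3 go.py .4955 .1317 .12 -.08;  python3 - <<'E'
from fit import *
for n in ["side","wrist"]:
    im,d=vision.read_camera(n); cv2.imwrite(f"pics/{n}2.png",im[:,:,::-1]); np.savez(f"/tmp/{n}2.npz",im=im,d=d,pose=vision.camera_info(n)['pose'])
im=cv2.imread('pics/side2.png'); cv2.imwrite('pics/side2c.png',cv2.resize(im[130:290,200:420],(770,560),interpolation=2))
E
```

```text
clock 10.85 pos [0.496  0.1309 0.1204] F [ 0.33 -0.77 -1.61] T [0.02 0.13 0.06] w 0.0574 q [-0.92  0.64  0.76  2.03 -0.66  0.74 -1.39]
shift tool cm [-0.05 -0.08  0.04] turn tool [ 0.0003  0.0022 -0.0015] shift in target axes [-0.05 -0.08  0.04]
```

View pics/side2c.png

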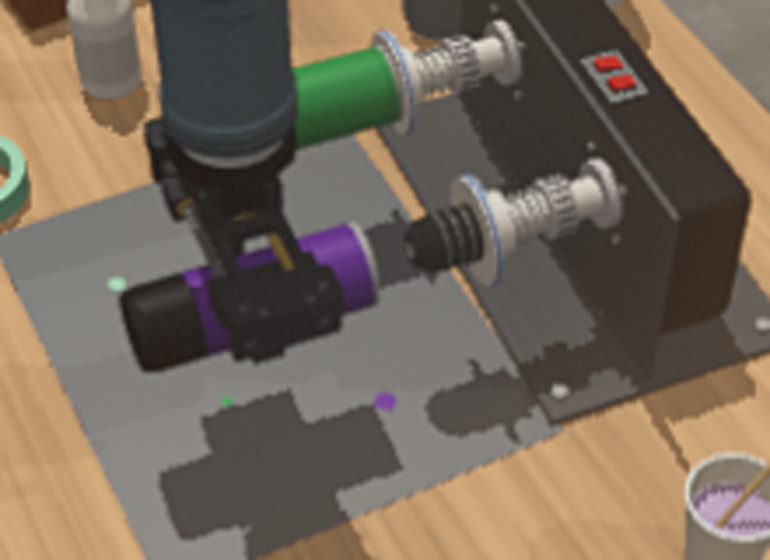

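View pics/wrist2.png

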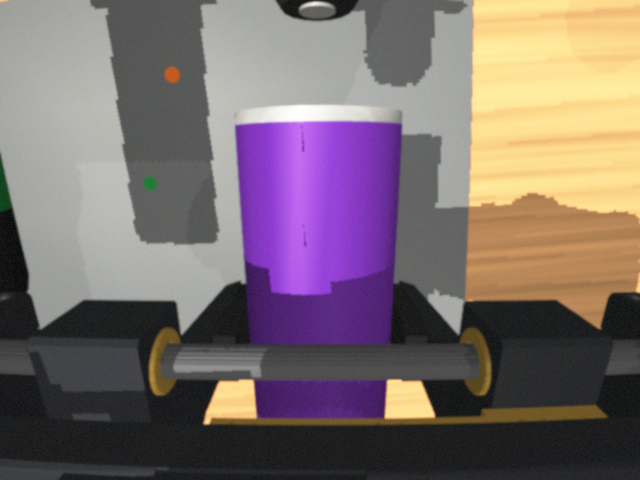

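The side crop shows the tumbler level and in line with the plug. In the wrist view the tumbler is centred at column 319 and the plug at about 318. Next I'll measure the tumbler and plug in the same images.

Run:
```python
from fit import *
for n in ["side","wrist"]:
    z=np.load(f"/tmp/{n}2.npz"); im=z['im']; d=z['d']; ci=dict(vision.camera_info(n)); ci['pose']=z['pose']
    hsv=cv2.cvtColor(im,cv2.COLOR_RGB2HSV)
    P,u,v=pts(n,d,np.ones((480,640),bool),ci)
    h=hsv[v,u]
    box=(P[:,0]>.4)&(P[:,0]<.6)&(P[:,1]>.08)&(P[:,1]<.18)&(P[:,2]>.1)&(P[:,2]<.17)
    vio=box&(h[:,0]>125)&(h[:,0]<155)&(h[:,1]>100)
    Q=P[vio]
    (y,zz,a),e=fitcyl(Q,.029,.12,.53,-.08); print(n,len(Q),'y@.53',y,'z',zz,'yaw',a,'err',e,'expected axis y@.53', .1188+.08*(.656-.53))
    # tilt: 4-param
    def f(p):
        dx=Q[:,0]-.53; lat=(Q[:,1]-p[0]-p[2]*dx)*np.cos(p[2]); ve=Q[:,2]-p[1]-p[3]*dx
        return np.hypot(lat,ve)-.029
    s=least_squares(f,[y,zz,a,0],loss='soft_l1',f_scale=.002); print('tilt fit',s.x.round(4))
    # rim: light pixels near mouth
    ax=(P[:,0]-.53)*np.cos(-.08)+(P[:,1]-y)*np.sin(-.08)
    lat=np.abs(-(P[:,0]-.53)*np.sin(-.08)+(P[:,1]-y)*np.cos(-.08))
    s=(lat<.031)&(P[:,2]>.125)&(P[:,2]<.155)&(ax>0)&(ax<.07)
    tm=np.percentile(ax[s],[95,99]); print('mouth x', .53+tm*np.cos(.08), 'vio max',.53+np.percentile(ax[vio],99.5))
    s=(P[:,0]>.598)&(P[:,0]<.642)&(abs(P[:,1]-.12)<.03)&(P[:,2]>.1)&(P[:,2]<.145); G=P[s]
    if len(G): print('tip',len(G),np.percentile(G[:,0],[0,1,5]).round(4))
    k=G[(G[:,0]>.626)]
    if len(k)>30:
        so=least_squares(lambda p:np.hypot(k[:,1]-p[0],k[:,2]-p[1])-.02,[.12,.12],loss='soft_l1',f_scale=.002); print('plug yz @',k[:,0].mean(),so.x)
    R=np.hypot(P[:,1]-.119,P[:,2]-.12); s=(P[:,0]>.645)&(P[:,0]<.665)&(R>.026)&(R<.037); print('plate x',s.sum(),np.median(P[s][:,0]) if s.sum() else '')
```

```text
side 407 y@.53 0.1279818540432597 z 0.1201414634934535 yaw -0.07580038426374229 err 0.0010614168111336662 expected axis y@.53 0.12888
tilt fit [ 0.128   0.1201 -0.0758  0.0004]
mouth x [0.574458   0.57584726] vio max 0.5706333607767847
tip 262 [0.6067 0.6082 0.6093]
plug yz @ 0.6340657488021141 [0.12041246 0.11961316]
plate x 116 0.6546400089529631
wrist 38760 y@.53 0.12812704255107493 z 0.12133015895585246 yaw -0.07532976695439433 err 0.00032158840996061346 expected axis y@.53 0.12888
tilt fit [ 0.1281  0.1213 -0.0754  0.0024]
mouth x [0.57573857 0.57736866] vio max 0.5734387803214731
tip 1383 [0.6093 0.6096 0.6098]
plate x 0
```

The tumbler axis is within 1 mm and about 0.004 rad of the plug axis. The mouth is at x ≈ 0.576 and the plate at about 0.655. I'll nudge sideways and slide on in stages.

>>> {"method": "step_arm", "body": {
  "motion": [
    {"x": 1, "y": -0.07, "z": 0, "wx": 0, "wy": 0, "wz": 0, "fingers": 1},
    {"x": 1, "y": 0, "z": 0, "wx": 0, "wy": 0, "wz": 0, "fingers": 1},
    {"x": 1, "y": 0, "z": 0, "wx": 0, "wy": 0, "wz": 0, "fingers": 1},
    {"x": 1, "y": 0, "z": 0, "wx": 0, "wy": 0, "wz": 0, "fingers": 1},
    {"x": 0, "y": 0, "z": 0, "wx": 0, "wy": 0, "wz": 0, "fingers": 1}
  ]
}}

```text
clock: 11.45
tool_pos: [0.538, 0.1284, 0.1211]
tcp_rot: [-0.0, 0.999, -0.041, 0.0]
force: [0.4, -0.2, -2.0]
width: 0.0574
```

```bash
python3 go.py .5359 .1285 .12 -.08
```

```text
clock 11.45 pos [0.538  0.1284 0.1211] F [ 0.37 -0.15 -1.98] T [0.03 0.1  0.02] w 0.0574 q [-0.86  0.69  0.75  1.93 -0.67  0.79 -1.39]
shift tool cm [-0.21  0.    0.11] turn tool [-0.0003 -0.0006 -0.0017] shift in target axes [-0.21  0.    0.11]
```

>>> {"method": "step_arm", "body": {
  "motion": [
    {"x": 0.6, "y": 0, "z": 0.05, "wx": 0, "wy": 0, "wz": 0, "fingers": 1},
    {"x": 0.6, "y": 0, "z": 0, "wx": 0, "wy": 0, "wz": 0, "fingers": 1},
    {"x": 0.6, "y": 0, "z": 0, "wx": 0, "wy": 0, "wz": 0, "fingers": 1},
    {"x": 0.6, "y": 0, "z": 0, "wx": 0, "wy": 0, "wz": 0, "fingers": 1},
    {"x": 0.4, "y": 0, "z": 0, "wx": 0, "wy": 0, "wz": 0, "fingers": 1},
    {"x": 0, "y": 0, "z": 0, "wx": 0, "wy": 0, "wz": 0, "fingers": 1},
    {"x": 0, "y": 0, "z": 0, "wx": 0, "wy": 0, "wz": 0, "fingers": 1}
  ]
}}

```text
clock: 12.15
tool_pos: [0.5639, 0.1265, 0.1202]
tcp_rot: [-0.0, 0.999, -0.041, -0.001]
force: [-0.3, -0.1, -1.5]
width: 0.0575
```

```bash
python3 go.py .575 .1254 .12 -.08
python3 - <<'E'
from fit import *
for n in ["side"]:
    im,d=vision.read_camera(n); cv2.imwrite(f"pics/{n}3.png",im[:,:,::-1]); np.savez(f"/tmp/{n}3.npz",im=im,d=d)
im=cv2.imread('pics/side3.png'); cv2.imwrite('pics/side3c.png',cv2.resize(im[130:290,200:420],(770,560),interpolation=2))
E
```

```text
clock 12.15 pos [0.5639 0.1265 0.1202] F [-0.31 -0.12 -1.46] T [-0.03  0.13 -0.  ] w 0.0575 q [-0.83  0.73  0.75  1.86 -0.67  0.82 -1.38]
shift tool cm [1.11 0.01 0.02] turn tool [-0.0005  0.0016 -0.0012] shift in target axes [1.11 0.02 0.02]
```

View pics/side3c.png

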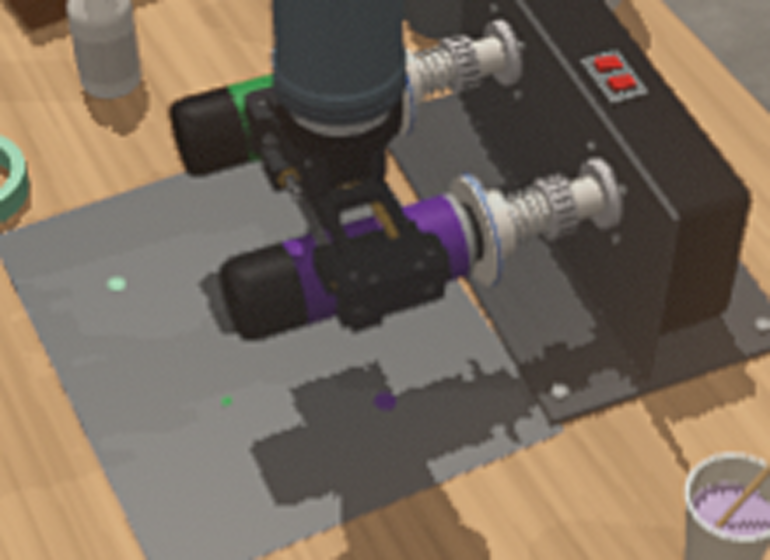

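The crop shows the mouth over the plug, about 11 mm short of the plate, with no contact force. Continuing in small steps.

>>> {"method": "step_arm", "body": {
  "motion": [
    {"x": 0.4, "y": 0, "z": 0, "wx": 0, "wy": 0, "wz": 0, "fingers": 1},
    {"x": 0.4, "y": 0, "z": 0, "wx": 0, "wy": 0, "wz": 0, "fingers": 1},
    {"x": 0, "y": 0, "z": 0, "wx": 0, "wy": 0, "wz": 0, "fingers": 1},
    {"x": 0, "y": 0, "z": 0, "wx": 0, "wy": 0, "wz": 0, "fingers": 1}
  ]
}}

```text
clock: 12.6
tool_pos: [0.5721, 0.1258, 0.1203]
tcp_rot: [-0.0, 0.999, -0.041, -0.001]
force: [-0.0, -0.2, -1.4]
width: 0.0573
```

>>> {"method": "step_arm", "body": {
  "motion": [
    {"x": 0.2, "y": 0, "z": 0, "wx": 0, "wy": 0, "wz": 0, "fingers": 1},
    {"x": 0, "y": 0, "z": 0, "wx": 0, "wy": 0, "wz": 0, "fingers": 1},
    {"x": 0, "y": 0, "z": 0, "wx": 0, "wy": 0, "wz": 0, "fingers": 1}
  ]
}}

```text
clock: 12.9
tool_pos: [0.574, 0.1257, 0.1203]
tcp_rot: [-0.0, 0.999, -0.041, -0.001]
force: [0.2, -0.5, -1.6]
width: 0.0575
```

>>> {"method": "step_arm", "body": {
  "motion": [
    {"x": 0.2, "y": 0, "z": 0, "wx": 0, "wy": 0, "wz": 0, "fingers": 1},
    {"x": 0, "y": 0, "z": 0, "wx": 0, "wy": 0, "wz": 0, "fingers": 1},
    {"x": 0, "y": 0, "z": 0, "wx": 0, "wy": 0, "wz": 0, "fingers": 1}
  ]
}}

```text
clock: 13.2
tool_pos: [0.5755, 0.1256, 0.1202]
tcp_rot: [-0.0, 0.999, -0.041, -0.001]
force: [-2.1, -0.0, -2.2]
width: 0.0576
```

Contact is just starting at TCP x ≈ 0.575. Going further in 1–2 mm steps.

>>> {"method": "step_arm", "body": {
  "motion": [
    {"x": 0.2, "y": 0, "z": 0, "wx": 0, "wy": 0, "wz": 0, "fingers": 1},
    {"x": 0, "y": 0, "z": 0, "wx": 0, "wy": 0, "wz": 0, "fingers": 1},
    {"x": 0, "y": 0, "z": 0, "wx": 0, "wy": 0, "wz": 0, "fingers": 1}
  ]
}}

```text
clock: 13.5
tool_pos: [0.5771, 0.1255, 0.12]
tcp_rot: [-0.0, 0.999, -0.041, -0.002]
force: [-5.5, 1.3, -0.2]
width: 0.0573
```

>>> {"method": "step_arm", "body": {
  "motion": [
    {"x": 0.1, "y": 0, "z": 0, "wx": 0, "wy": 0, "wz": 0, "fingers": 1},
    {"x": 0, "y": 0, "z": 0, "wx": 0, "wy": 0, "wz": 0, "fingers": 1},
    {"x": 0, "y": 0, "z": 0, "wx": 0, "wy": 0, "wz": 0, "fingers": 1}
  ]
}}

```text
clock: 13.8
tool_pos: [0.5777, 0.1254, 0.1199]
tcp_rot: [-0.0, 0.999, -0.041, -0.002]
force: [-6.0, 0.4, 1.0]
width: 0.0578
```

>>> {"method": "step_arm", "body": {
  "motion": [
    {"x": 0.1, "y": 0, "z": -0.03, "wx": 0, "wy": 0, "wz": 0, "fingers": 1},
    {"x": 0, "y": 0, "z": 0, "wx": 0, "wy": 0, "wz": 0, "fingers": 1},
    {"x": 0, "y": 0, "z": 0, "wx": 0, "wy": 0, "wz": 0, "fingers": 1}
  ]
}}

```text
clock: 14.1
tool_pos: [0.5783, 0.1254, 0.12]
tcp_rot: [-0.0, 0.999, -0.04, -0.003]
force: [-7.1, 1.0, 0.4]
width: 0.0572
```

>>> {"method": "step_arm", "body": {
  "motion": [
    {"x": 0.1, "y": 0, "z": 0, "wx": 0, "wy": 0, "wz": 0, "fingers": 1},
    {"x": 0, "y": 0, "z": 0, "wx": 0, "wy": 0, "wz": 0, "fingers": 1},
    {"x": 0, "y": 0, "z": 0, "wx": 0, "wy": 0, "wz": 0, "fingers": 1},
    {"x": 0, "y": 0, "z": 0, "wx": 0, "wy": 0, "wz": 0, "fingers": 1}
  ]
}}

```text
clock: 14.5
tool_pos: [0.5788, 0.1254, 0.1199]
tcp_rot: [-0.0, 0.999, -0.04, -0.003]
force: [-8.3, 0.3, 0.5]
width: 0.0573
```

```bash
python3 go.py .5789 .1252 .12 -.08
python3 - <<'E'
from fit import *
from rig import bot
F=[]
for n in ["side","wrist"]:
    im,d=vision.read_camera(n); cv2.imwrite(f"pics/{n}4.png",im[:,:,::-1]); np.savez(f"/tmp/{n}4.npz",im=im,d=d,pose=vision.camera_info(n)['pose'])
    F.append(bot.state()['force'])
print(np.round(F,2))
im=cv2.imread('pics/side4.png'); cv2.imwrite('pics/side4c.png',cv2.resize(im[130:290,200:420],(770,560),interpolation=2))
for n in ["side","wrist"]:
    z=np.load(f"/tmp/{n}4.npz"); im=z['im']; d=z['d']; ci=dict(vision.camera_info(n)); ci['pose']=z['pose']
    hsv=cv2.cvtColor(im,cv2.COLOR_RGB2HSV)
    P,u,v=pts(n,d,np.ones((480,640),bool),ci); h=hsv[v,u]
    box=(P[:,0]>.48)&(P[:,0]<.66)&(P[:,1]>.08)&(P[:,1]<.18)&(P[:,2]>.1)&(P[:,2]<.17)
    Q=P[box&(h[:,0]>125)&(h[:,0]<155)&(h[:,1]>100)]
    def f(p):
        dx=Q[:,0]-.61; return np.hypot((Q[:,1]-p[0]-p[2]*dx)*np.cos(p[2]),Q[:,2]-p[1]-p[3]*dx)-.029
    s=least_squares(f,[.1225,.12,-.08,0],loss='soft_l1',f_scale=.002); print(n,len(Q),s.x.round(4),'xmax',np.percentile(Q[:,0],99.5))
E
```

```text
clock 14.5 pos [0.5788 0.1254 0.1199] F [-8.26  0.33  0.55] T [ 0.19  1.73 -0.04] w 0.0573 q [-0.81  0.75  0.74  1.82 -0.67  0.85 -1.38]
shift tool cm [ 0.01  0.02 -0.01] turn tool [-0.0006  0.006  -0.0009] shift in target axes [ 0.01  0.02 -0.01]
[[-8.85  0.55  1.08]
 [-8.53  0.49  0.9 ]]
side 356 [ 0.123   0.1199 -0.0764  0.0008] xmax 0.65371197118958
wrist 38692 [ 0.1225  0.1201 -0.075   0.0047] xmax 0.6559913938594026
```

View pics/side4c.png

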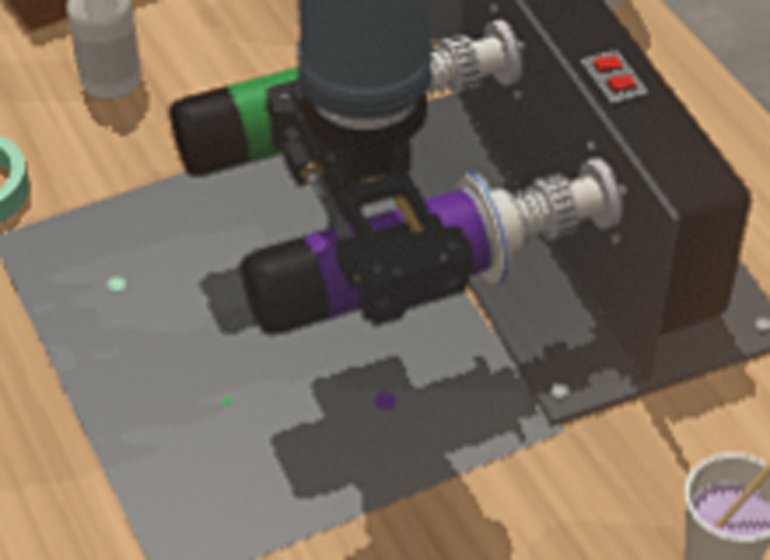

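View pics/wrist4.png

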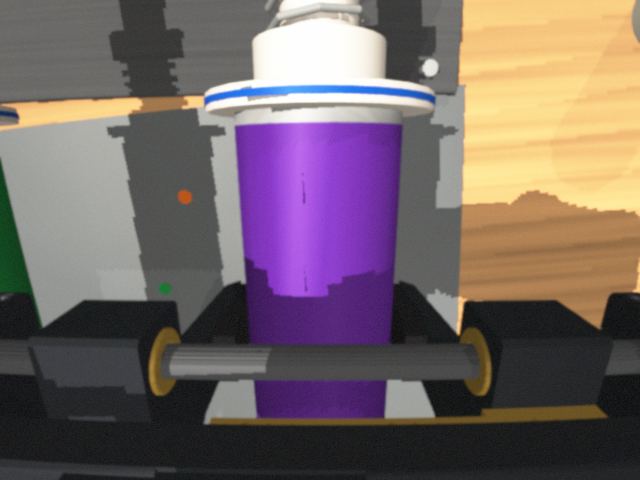

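The rim sits flat against the blue-edged plate: rim (235–403, 115), plate (205–435, 97), both centred at column 319–320. The push is about 8.5 N. I'll add a touch more and hold.

>>> {"method": "step_arm", "body": {
  "motion": [
    {"x": 0.06, "y": 0, "z": 0, "wx": 0, "wy": 0, "wz": 0, "fingers": 1},
    {"x": 0, "y": 0, "z": 0, "wx": 0, "wy": 0, "wz": 0, "fingers": 1},
    {"x": 0, "y": 0, "z": 0, "wx": 0, "wy": 0, "wz": 0, "fingers": 1},
    {"x": 0, "y": 0, "z": 0, "wx": 0, "wy": 0, "wz": 0, "fingers": 1},
    {"x": 0, "y": 0, "z": 0, "wx": 0, "wy": 0, "wz": 0, "fingers": 1},
    {"x": 0, "y": 0, "z": 0, "wx": 0, "wy": 0, "wz": 0, "fingers": 1},
    {"x": 0, "y": 0, "z": 0, "wx": 0, "wy": 0, "wz": 0, "fingers": 1},
    {"x": 0, "y": 0, "z": 0, "wx": 0, "wy": 0, "wz": 0, "fingers": 1}
  ]
}}

```text
clock: 15.4
tool_pos: [0.5792, 0.1253, 0.1199]
tcp_rot: [-0.0, 0.999, -0.04, -0.003]
force: [-9.3, 1.8, 0.8]
width: 0.0574
```

>>> {"method": "step_arm", "body": {
  "motion": [
    {"x": 0, "y": 0, "z": 0, "wx": 0, "wy": 0, "wz": 0, "fingers": 1},
    {"x": 0, "y": 0, "z": 0, "wx": 0, "wy": 0, "wz": 0, "fingers": 1},
    {"x": 0, "y": 0, "z": 0, "wx": 0, "wy": 0, "wz": 0, "fingers": 1},
    {"x": 0, "y": 0, "z": 0, "wx": 0, "wy": 0, "wz": 0, "fingers": 1},
    {"x": 0, "y": 0, "z": 0, "wx": 0, "wy": 0, "wz": 0, "fingers": 1},
    {"x": 0, "y": 0, "z": 0, "wx": 0, "wy": 0, "wz": 0, "fingers": 1},
    {"x": 0, "y": 0, "z": 0, "wx": 0, "wy": 0, "wz": 0, "fingers": 1},
    {"x": 0, "y": 0, "z": 0, "wx": 0, "wy": 0, "wz": 0, "fingers": 1}
  ]
}}

```text
clock: 16.2
tool_pos: [0.5792, 0.1253, 0.1199]
tcp_rot: [-0.0, 0.999, -0.04, -0.003]
force: [-9.3, 0.6, 0.5]
width: 0.057
```

>>> {"method": "step_arm", "body": {
  "motion": [
    {"x": 0, "y": 0, "z": 0, "wx": 0, "wy": 0, "wz": 0, "fingers": 1},
    {"x": 0, "y": 0, "z": 0, "wx": 0, "wy": 0, "wz": 0, "fingers": 1},
    {"x": 0, "y": 0, "z": 0, "wx": 0, "wy": 0, "wz": 0, "fingers": 1},
    {"x": 0, "y": 0, "z": 0, "wx": 0, "wy": 0, "wz": 0, "fingers": 1},
    {"x": 0, "y": 0, "z": 0, "wx": 0, "wy": 0, "wz": 0, "fingers": 1},
    {"x": 0, "y": 0, "z": 0, "wx": 0, "wy": 0, "wz": 0, "fingers": 1},
    {"x": 0, "y": 0, "z": 0, "wx": 0, "wy": 0, "wz": 0, "fingers": 1},
    {"x": 0, "y": 0, "z": 0, "wx": 0, "wy": 0, "wz": 0, "fingers": 1}
  ]
}}

```text
clock: 17.0
tool_pos: [0.5792, 0.1253, 0.1199]
tcp_rot: [-0.0, 0.999, -0.04, -0.003]
force: [-9.5, 0.3, 0.6]
width: 0.0573
```

>>> {"method": "step_arm", "body": {
  "motion": [
    {"x": 0, "y": 0, "z": 0, "wx": 0, "wy": 0, "wz": 0, "fingers": 1},
    {"x": 0, "y": 0, "z": 0, "wx": 0, "wy": 0, "wz": 0, "fingers": 1},
    {"x": 0, "y": 0, "z": 0, "wx": 0, "wy": 0, "wz": 0, "fingers": 1},
    {"x": 0, "y": 0, "z": 0, "wx": 0, "wy": 0, "wz": 0, "fingers": 1},
    {"x": 0, "y": 0, "z": 0, "wx": 0, "wy": 0, "wz": 0, "fingers": 1},
    {"x": 0, "y": 0, "z": 0, "wx": 0, "wy": 0, "wz": 0, "fingers": 1},
    {"x": 0, "y": 0, "z": 0, "wx": 0, "wy": 0, "wz": 0, "fingers": 1},
    {"x": 0, "y": 0, "z": 0, "wx": 0, "wy": 0, "wz": 0, "fingers": 1}
  ]
}}

```text
clock: 17.8
tool_pos: [0.5792, 0.1253, 0.1199]
tcp_rot: [-0.0, 0.999, -0.04, -0.003]
force: [-9.0, 1.1, 1.6]
width: 0.0575
```

Run:
```python
from fit import *
from rig import bot,spotter
F=[]
for n in ["top","side","wrist"]:
    im,d=vision.read_camera(n); cv2.imwrite(f"pics/{n}5.png",im[:,:,::-1]); s=bot.state();F.append(np.r_[s['clock'],s['force'],s['tool_pos'],s['width']])
    if n!="wrist":
        q=spotter.masks_of(n,"orange_tumbler_mid")[0]; P=pts(n,d,q['region'])[0]; print(n,q['rect'],np.median(P,0).round(3))
print(np.round(F,4))
```

```text
top [482.6, 215.3, 521.3, 278.0] [ 0.54  -0.358  0.088]
side [364.4, 365.7, 442.0, 447.8] [ 0.531 -0.37   0.089]
[[17.85   -9.6278  1.131   1.7067  0.5792  0.1253  0.1199  0.0574]
 [17.95   -9.0777  0.9544  1.6763  0.5792  0.1253  0.1199  0.0575]
 [18.05   -8.5643  1.2404  1.1319  0.5792  0.1253  0.1199  0.0573]]
```

The push has stayed near 9.3 N for over 3 s, the pose is constant, and the orange tumbler hasn't moved. Handing in.

```bash
python3 -c "
from rig import close_job,bot
print(bot.state()['force']); print(close_job())"
```

```text
[-8.5643211   1.24043685  1.13194238]
the job is handed in; nothing more can be done
None
```

The violet tumbler is on the empty arm's plug with its rim flat on the sprung plate. The job was handed in at about 18 s with the gripper still holding and pushing.

- **Push:** the measured force along the arm was between 8.5 and 9.6 N for about 3.5 s, with the tool position constant. The most I read at any point was about 9.6 N, well under 25 N.
- **Fit:** the last fits put the tumbler axis about 1 mm and 0.005 rad from the plug axis. The wrist picture showed rim and plate centred on each other.
- **Other items:** the orange tumbler was re-measured and is within about 1 mm of its starting place. I did not re-measure the cups, tape or bottle, but nothing I did came near them.
- **Disagreements:**
  - The wrist camera differed from the fixed cameras by about 2–3 mm.
  - The vertical force on the tool shifted by about 2.5 N under load. I put this down to rim friction on the plate; it left the total push within range.
  - My first two move calls were refused for missing keys, and nothing moved.

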